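Fill the exercise-ball case and hold its lid at 60 degrees

TASK

Put the two loose orange exercise balls from the tray into the two empty wells of the open wooden case, the ones with an orange pad at the bottom, one ball in each well, and let go of them. Then take the leaning-back lid by its black tab, bring it forward and hold it with the gripper at 60 degrees from closed (within 5 degrees), so that I can refit its stay: finish while still holding it there, do not put it down or let go. Don't let the lid drop, leave the two blue balls seated in their wells, and don't shift the other things on the desk.

Things in the scene. Friction and masses are not known exactly. Their poses are not given: they have to be found in the camera images.
- case: The open, pale wooden case, fixed to the desk: 158 mm across (its x), 300 mm long (its y), walls 60 mm high, 8 mm thick. Origin: centre of its underside; z up. The lid is hinged on the long +x rim. Its x points roughly to the robot's left (+y), give or take 0.35 rad.
- carrier (a point): Centre of the top of the grey plate in the case, 19 mm above the desk; axes as the case. Four round wells in a row along y, at -90, -30, +30 and +90 mm from here, 37 mm wide, 11 mm deep. A 44 mm ball rests on a well's rim, its centre 31 mm above the desk. Two wells hold blue balls, two are empty with an orange pad on the floor; which ones varies.
- lid (a joint): Angle of the lid in rad: 0 closed, flat on the case; 1.05 is 60 degrees open; 1.75 is its stop, where it leans back at the start. It turns freely and weighs about 0.3 kg: forward of upright (below 1.57) it falls shut unless held.
- lid_hinge (a point): Point on the lid's hinge line (which runs along the case's y), at mid length and at mid thickness of the lid; it stays put, in the case's frame at x = +79, y = 0, z = 64 mm. The lid is a pale wooden panel, 158 x 300 x 8 mm.
- lid_tab (a point): Centre of the black tab that sticks out of the middle of the lid's free edge in the plane of the lid: 44 mm wide, 8 mm thick, 30 mm long. This point is 173 mm from lid_hinge and 15 mm from the tab's tip, at mid thickness. Open at angle a, it lies from the hinge -173 cos(a) mm along the case's x and 173 sin(a) mm up.
- tray: Fixed shallow white tray with a blue lining, 150 x 190 mm, floor 5 mm, rim 8 mm high and 5 mm thick; origin at the centre of its underside. The two orange balls start on it, at least 80 mm apart between centres, side by side along the tray's y.
- ball_a_center (a point): Centre of an orange rubber ball, 44 mm in diameter, about 55 g; starts on the tray with its centre 27 mm above the desk.
- ball_b_center (a point): Centre of the other orange ball, just the same. Either ball may go in either empty well.
- ball_a: The first orange ball itself (this point turns with it: use ball_a_center)
- ball_b: The second orange ball itself (this point turns with it: use ball_b_center)
- pad_a: Orange round pad, 34 mm wide, 0.6 mm thick, on the floor of an empty well, marking it: its x and y are the well's centre, its origin about 8 mm above the desk.
- pad_b: The same in the other empty well.
- blue_a_center (a point): Centre of a blue ball, 44 mm, already seated in one of the wells: leave it there.
- blue_b_center (a point): Centre of the other blue ball in its well: leave it there.
- mug: Bystander: white mug, 80 mm across, 90 mm high, handle to one side; origin at the centre of its underside.
- phone: Bystander: flat black phone, 150 x 72 x 9 mm; origin at the centre of its underside.
- notebook: Bystander: blue notebook, 210 x 150 x 18 mm; origin at the centre of its underside.
- pencil_cup: Bystander: dark steel pencil cup, 76 mm across, 160 mm high with its pencils; origin at the centre of its underside.
- water_bottle: Bystander: blue water bottle, 68 mm across, 210 mm high; origin at the centre of its underside.
- grip_trainer: Bystander: A-shaped hand-strength trainer lying flat, black grips, about 150 x 110 x 22 mm; origin near the middle of its grips, on the desk.
- tape_roll: Bystander: clear roll of tape lying flat, 90 mm across, 20 mm high; origin at the centre of its underside.
Not all that is in view belongs to the job. Leave any pink look-alike of the ball_b alone.

How it is judged:
By the outcome, as a careful person would: the job done as asked, in the order asked, and still so for the second after the job is handed in, while the arm keeps its last pose, push and grip.
It also fails if it takes over 64 s, if anything falls off the work surface, if the arm or the gripper's body presses on something with over 40 N, if the wrist force passes 120 N, or if a joint passes its speed limit or range.

ROBOT

A 6-joint arm with a two-finger parallel gripper is mounted at the origin on the work surface. World frame = base frame: x ahead of the robot, y to its left, z up, the work surface at z = 0. Lengths are in mm, angles in rad, forces in N, time in s.
With the tool pointing down it reaches from about 300 to 775 mm from the base axis. Payload 14.6 kg.
Tool frame: the origin (TCP) lies between the finger pads; the fingertips stand manip.tip_reach ahead of it and the grasp point (between the pads) lies 5 mm behind it (manip.tip_reach is the distance from the TCP to the fingertips, in mm); z points along the fingers, y is the line along which they close (so a half turn about z gives the same grasp; the last joint's range is limited). The gripper opens to 94 mm and grips with 3 to 60 N. Pads are 16 mm wide; open, the fingers measure 119 mm over their backs; the gripper's body (75 mm by 177 mm) begins 78 mm behind the grasp point.
Start: joints at [-1.202, 0.3, 1.521, -0, 1.321, -0.067], TCP at [232.167, -498.586, 219.446] pointing down, gripper open.
Joint ranges: [-3.03, 3.03], [-0.79, 2.21], [0.23, 2.52], [-1.04, 4.18], [0, 3.07], [-2.55, 2.55]. Speed limits (rad/s): [2.22, 2.22, 2.57, 3.14, 3.14, 3.14].

INTERFACE

Orientations are given as [roll, pitch, yaw] about the fixed x, y, z axes, in that order (R = Rz(yaw) Ry(pitch) Rx(roll)).
In Python, from cell import manip gives the robot as it stands. The module is installed in compiled form; this text tells all that it offers.
- The arm moves only by the shell command python3 -m creep 'ROWS' [FORCE]. ROWS is JSON, a list of rows, each a list of 3 entries, a list of its own where there are three numbers: the opening, from -1 (shut) to 1 (fully open), then the shift along the tool's x, y, z in cm, then the turn about the tool's z in units of 5 degrees (1.0 is 5 degrees). In form: [[grip, [tx, ty, tz], roll], ...]. A call has 1 to 12 rows; each row is the pose to reach, as a shift and turn from the pose commanded when the call began, along the tool's axes at that moment; what a row does not reach only later rows make up. A row lasts 1/10 s, in which the tool goes at most 50 mm and 8.59 degrees, less where a joint would pass 70% of its speed; a pose out of reach is approached as far as the arm can. A call with a gripper value outside its range is refused whole. The fingers move at their own pace and stop on an object; FORCE is the grip in N (left out, the last holds). Time passes only in rows, so rows that repeat a pose let the fingers close. It gives the time, the measured TCP pose, the force, the opening and the grip force at its end, in the units of the state.
- manip.read_state(): the state, without advancing time (a new reading comes with each control period).
- manip.camera(name): name is "scene" or "top"; returns the picture (400x640x3 uint8, red, green, blue); there is no depth.
- manip.camera_params(name): a dict with "fovy" (degrees; the focal length in pixels is half the picture's height over the tangent of half this angle, whatever the lens; pixels are square), "cx", "cy" (the principal point, pixels), "k1" (the pictures are not rectified: a ray, as slopes to the right and down, at radius r is drawn at 1 + k1 r^2 times it, then the intrinsics apply), "origin" and "attitude" of the camera in the world. Camera axes: x right, y down, z forward; pixel columns grow to the right and rows downward; lengths in mm; the calibration is good to about 2 mm. A picture is of the moment at which its call begins. camera_params takes no time and is no camera call.
- manip.sign_off(): hands the job in; it is judged then, once.
The state is a dict: "clock": time; "joints": joint angles; "qd": joint speeds; "effort": joint torques, N m; "eef_pos": TCP position; "eef_rot": TCP orientation; "wrist_force": force on the tool from outside, world axes, zero at the start; "moment": the same for the moment, N m; "finger_gap": finger opening in mm; "finger_force": force on a finger pad.
Only numpy, scipy, OpenCV 4.12 (cv2) and the standard library are available. Lean on these libraries where they do the work, as an engineer would, in place of code of your own. Each camera call takes 0.05 s, during which the arm holds its last target. There are 200 camera calls.

## Working session

There is one attempt and no reset: what is moved stays moved. The work goes in short steps, Python scripts to look and compute and a shell command to move; the robot and the scene stay as the last step left them, time stands still between calls to the robot, and variables do not carry over. Pictures are saved under pics/ and viewed, at most 10 in all, crops included, and the job is handed in when it is done.

```bash
mkdir -p pics; cat > h.py <<'E'
import numpy as np, cv2
from cell import manip
from scipy.spatial.transform import Rotation as R
def snap(n,f=None):
    im=manip.camera(n)
    if f: cv2.imwrite('pics/'+f,im[:,:,::-1])
    return im
def cam(n):
    p=manip.camera_params(n); f=200/np.tan(np.radians(p['fovy'])/2)
    a=np.array(p['attitude'],float)
    M=a if a.shape==(3,3) else R.from_euler('xyz',a).as_matrix()
    return p,f,M,np.array(p['origin'],float)
def ray(n,u,v):
    p,f,M,o=cam(n); d=np.array([(u-p['cx'])/f,(v-p['cy'])/f]); s=d.copy()
    for _ in range(20): s=d/(1+p['k1']*(s@s))
    return o,M@np.array([s[0],s[1],1])
def onz(n,u,v,z):
    o,d=ray(n,u,v); return o+d*(z-o[2])/d[2]
def proj(n,P):
    p,f,M,o=cam(n); c=M.T@(np.array(P,float)-o); s=c[:2]/c[2]; s=s*(1+p['k1']*(s@s))
    return s*f+[p['cx'],p['cy']]
def two(a,b):
    (o1,d1),(o2,d2)=ray('scene',*a),ray('top',*b)
    t=np.linalg.lstsq(np.c_[d1,-d2],o2-o1,rcond=None)[0]
    p,q=o1+t[0]*d1,o2+t[1]*d2
    return (p+q)/2,np.linalg.norm(p-q)
def blobs(im,h0,h1,smin=110,vmin=60,amin=25):
    h=cv2.cvtColor(im,cv2.COLOR_RGB2HSV); m=cv2.inRange(h,(h0,smin,vmin),(h1,255,255))
    n,l,s,c=cv2.connectedComponentsWithStats(m)
    return [(c[i].round(1).tolist(),s[i].tolist()) for i in range(1,n) if s[i][4]>=amin]
E
python3 - <<'E'
from h import *
print(manip.tip_reach); print(manip.read_state())
for n in('scene','top'):
    im=snap(n,n+'0.png'); print(n,manip.camera_params(n)); 
    print('orange',blobs(im,4,20)); 
E
```

```text
14.0
{'clock': 0.0, 'joints': array([-1.20159178e+00,  3.00491908e-01,  1.52159618e+00,  7.76904600e-06,
        1.32067682e+00, -6.65962568e-02]), 'qd': array([ 6.68903150e-05,  6.00294114e-04,  7.14323269e-05,  9.35465267e-04,
        2.36855144e-03, -8.01372409e-04]), 'effort': array([ 5.67453590e-04, -5.31803262e+01, -3.52734876e+01,  7.08857970e-02,
        2.44101678e-02, -9.31749014e-05]), 'eef_pos': array([ 232.08666432, -498.36134575,  218.86851277]), 'eef_rot': array([-3.14042349e+00, -8.55187054e-05,  4.35798831e-01]), 'wrist_force': array([-0.60954309,  0.36360112, -0.31896383]), 'moment': array([-0.0246458 , -0.04372641,  0.02250601]), 'finger_force': 0.0, 'finger_gap': 93.93510238642419}
scene {'fovy': 46.18329872134788, 'cx': 311.4654886539814, 'cy': 201.75908884378993, 'k1': 0.0051619486288247505, 'origin': array([1055.47311786, -756.5912942 , 1574.74177629]), 'attitude': array([-2.59372951, -0.00882382,  0.61194193])}
orange [([57.7, 97.8], [0, 0, 160, 142, 4370]), ([592.1, 15.5], [583, 0, 17, 30, 116]), ([603.8, 58.9], [534, 0, 106, 113, 2119]), ([390.9, 28.9], [370
[... 608 characters left out ...]
 [10, 203, 11, 13, 30]), ([272.9, 264.6], [267, 259, 12, 12, 113]), ([247.5, 277.7], [242, 272, 12, 12, 122]), ([292.1, 303.4], [283, 295, 19, 17, 243])]
top {'fovy': 44.61485504592754, 'cx': 321.3034698774468, 'cy': 196.32189019065189, 'k1': -0.022004674219162867, 'origin': array([ 354.06204168,   -3.40720315, 1467.74388289]), 'attitude': array([-2.99132975, -0.00570224, -1.58409597])}
orange [([286.5, 176.1], [0, 0, 640, 400, 197678]), ([427.5, 154.9], [418, 146, 20, 19, 296]), ([406.8, 198.6], [400, 192, 15, 14, 153]), ([301.6, 204.6], [296, 199, 12, 12, 118]), ([438.2, 212.2], [431, 206, 15, 14, 153]), ([299.3, 244.5], [293, 239, 13, 12, 123]), ([608.3, 364.5], [569, 311, 71, 89, 4349])]
```

View pics/scene0.png

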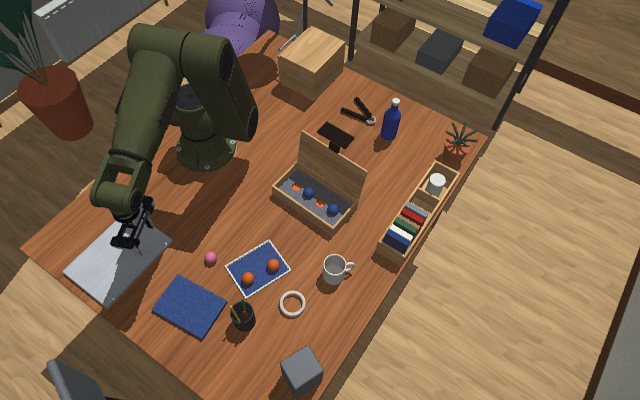

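View pics/top0.png

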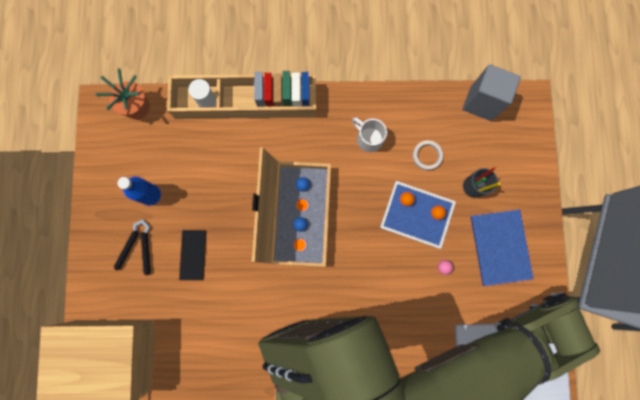

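Scene view: orange balls are at (248,278) and (273,265) in the tray, and pads at (296,187) and (320,203) in the case. The black tab is at (335,148). Top view: balls are at (407,199) and (438,212), pads at (302,205) and (299,245), and the tab at (256,203).

Things that could be taken for an orange ball (top-view pixels): the pink ball at (445,267), the plant pot at (130,105), the wood inside the tape roll at (428,155), and the pads. The tray pair fits the description.

```bash
cat > m.py <<'E'
from h import *
s=snap('scene'); t=snap('top')
for a,b in(((272.9,264.6),(406.8,198.6)),((247.5,277.7),(438.2,212.2))):
    print('ball',two(a,b),onz('scene',*a,27),onz('top',*b,27))
P=[]
for a,b in(((296,186.9),(301.6,204.6)),((320,203.1),(299.3,244.5))):
    for b2 in((301.6,204.6),(299.3,244.5)): print('pad',two(a,b2),onz('scene',*a,8.6),onz('top',*b2,8.6))
def box(L,b): return [x for x in L if b[0]<x[0][0]<b[2] and b[1]<x[0][1]<b[3]]
print('blueS',box(blobs(s,100,125,120,40,10),(270,160,370,240)))
print('blueT',bt:=box(blobs(t,100,125,120,40,10),(270,160,330,265)))
for x in bt: print(onz('top',*x[0],31))
for n,im,b in(('scene',s,(322,135,350,158)),('top',t,(245,190,265,215))):
    c=im[b[1]:b[3],b[0]:b[2]].max(2); m=c<60; y,x=np.nonzero(m); print('tab',n,x.mean()+b[0],y.mean()+b[1],len(x))
    k=cv2.minAreaRect(np.c_[x+b[0],y+b[1]].astype(np.float32)); print(k)
cv2.imwrite('pics/crop.png',np.hstack([cv2.resize(t[140:280,380:480],(400,560),interpolation=2),cv2.resize(s[120:260,260:360],(400,560),interpolation=2)])[:,:,::-1])
E
python3 m.py
```

```text
ball (array([ 562.3092873 , -270.30987546,   25.86963623]), np.float64(0.4098721434853116)) [ 562.82068263 -270.5268864    27.        ] [ 561.99645006 -270.2405511    27.        ]
ball (array([ 520.17148581, -362.02574935,   27.4902581 ]), np.float64(1.0600163174221278)) [ 520.4071772  -361.55562038   27.        ] [ 519.84295293 -362.51509731   27.        ]
pad (array([506.24063704,  12.88383141, 146.72341049]), np.float64(74.76942800866979)) [427.65489586  54.69021038   8.6       ] [550.32043852  45.15466517   8.6       ]
pad (array([429.82808535,  52.46444448,  13.39486365]), np.float64(0.7179363975405861)) [427.65489586  54.69021038   8.6       ] [430.34028706  52.89642078   8.6       ]
pad (array([549.87563545,  45.1830953 ,  13.39716649]), np.float64(0.5457636765875223)) [548.50827178  47.85088078   8.6       ] [550.32043852  45.15466517   8.6       ]
pad (array([ 472.26466917,   85.70535419, -121.849666  ]), np.float64(89.34010061039055)) [548.50827178  47.85088078   8.6       ] [430.34028706  52.89642078   8.6       ]
blueS [([308.2, 192.3], [303, 187, 11, 11, 87]), ([332.6, 209.0], [328, 204, 10, 11, 89])]
blueT [([302.3, 183.9], [296, 178, 14, 13, 152]), ([299.8, 223.7], [293, 217, 15, 14, 162])]
[609.75997349  41.86273149  31.        ]
[490.42761592  50.14432376  31.        ]
tab scene 337.7667731629393 141.6102236421725 313
((335.5, 144.0), (18.0, 27.0), 90.0)
tab top 255.54285714285714 202.28571428571428 70
((255.65245056152344, 202.1280517578125), (4.858987808227539, 14.024806022644043), 6.34019136428833)
```

View pics/crop.png

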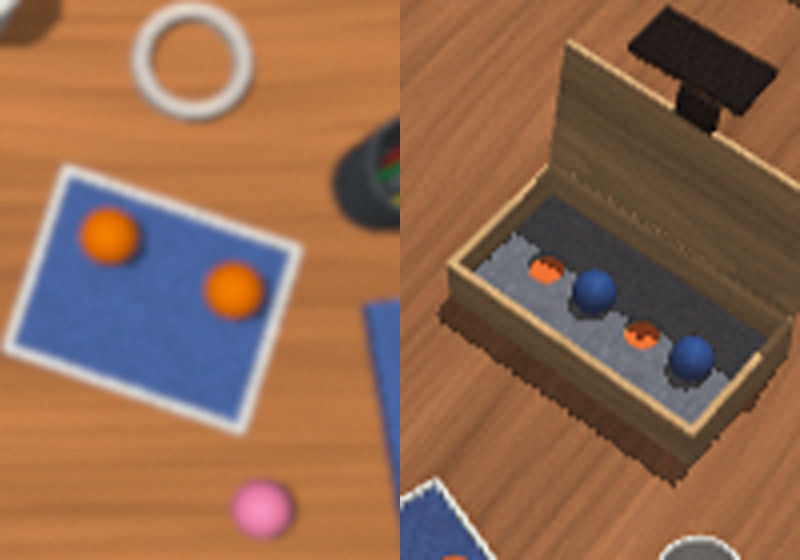

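Both pads and both balls are confirmed. The pink ball at (260,508) in the crop is the decoy. In the case, the lid limits the body, so I'll place with the fingers turned 60° from case x. For the lid I'll grip the tab by its sides, along case y, so it can pivot.

```bash
cat > go.py <<'E'
import sys
from h import *
def go(x,y,z,yaw):
    s=manip.read_state(); M=R.from_euler('xyz',s['eef_rot']).as_matrix()
    d=M.T@(np.array([x,y,z])-s['eef_pos'])/10
    t=-np.degrees((np.radians(yaw)-s['eef_rot'][2]+np.pi)%(2*np.pi)-np.pi)/5
    print('pos',s['eef_pos'].round(1),s['eef_rot'].round(3),'gap',s['finger_gap'],'t',s['clock'],'row',d.round(2),round(t,2))
if len(sys.argv)>4: go(*map(float,sys.argv[1:5]))
E
python3 go.py 520.2 -362 140 116.5
python3 -c "
from h import *
# hinge/tab check, cup, mug
th=np.radians(86.5);cx=np.array([np.cos(th),np.sin(th),0]);c=np.array([520,47.6,0])
tab=c+cx*(79+30.8)+[0,0,64+170.2];print('tab',tab,proj('top',tab),proj('scene',tab))
print('cup',onz('top',483,184,100),'mug',onz('top',372,135,50),'pins',[proj('top',c+cx*x+np.array([-cx[1],cx[0],0])*y+[0,0,60]).round(0) for x,y in((-79,150),(-79,-150))])
"
```

```text
pos [ 232.1 -498.5  219.1] [-3.141 -0.     0.436] gap 93.89876705639334 t 0.2 row [31.88 -0.2   7.91] -18.31
tab [526.70312964 157.19520087 234.2       ] [254.76061757 202.5676171 ] [333.71441676 146.56763201]
cup [ 590.92643017 -477.05984023  100.        ] mug [ 752.88738101 -169.01939221   50.        ] pins [array([325., 266.]), array([330., 163.])]
```

```bash
python3 -m creep '[[1,[31.9,-0.2,7.9],-18.3],[1,[31.9,-0.2,7.9],-18.3],[1,[31.9,-0.2,7.9],-18.3],[1,[31.9,-0.2,7.9],-18.3],[1,[31.9,-0.2,7.9],-18.3],[1,[31.9,-0.2,7.9],-18.3],[1,[31.9,-0.2,7.9],-18.3],[1,[31.9,-0.2,7.9],-18.3],[1,[31.9,-0.2,7.9],-18.3],[1,[31.9,-0.2,7.9],-18.3],[1,[31.9,-0.2,7.9],-18.3],[1,[31.9,-0.2,7.9],-18.3]]' 12; python3 go.py 520.2 -362 31 116.5
```

```text
clock: 1.4
eef_pos: [520.5, -362.0, 140.2]
eef_rot: [-3.141, -0.0, 2.034]
wrist_force: [0.9, -0.1, -0.4]
finger_gap: 94.1
finger_force: 0.0
pos [ 520.5 -362.   140.2] [-3.141 -0.     2.034] gap 94.07994286770193 t 1.4 row [ 1.000e-02 -2.000e-02  1.092e+01] 0.01
```

```bash
python3 -m creep '[[1,[0,0,4],0],[1,[0,0,8],0],[1,[0,0,10],0],[1,[0,0,10.9],0],[1,[0,0,10.9],0],[-0.2,[0,0,10.9],0],[-0.2,[0,0,10.9],0],[-0.5,[0,0,10.9],0],[-0.5,[0,0,10.9],0],[-0.5,[0,0,10.9],0],[-0.5,[0,0,10.9],0],[-0.5,[0,0,10.9],0]]' 10
python3 - <<'E'
from h import *
snap('scene','g1.png'); im=cv2.imread('pics/g1.png')[200:330,190:340]; cv2.imwrite('pics/g1c.png',cv2.resize(im,None,fx=4,fy=4,interpolation=2))
E
```

```text
clock: 2.6
eef_pos: [520.5, -362.1, 31.5]
eef_rot: [3.142, 0.0, 2.033]
wrist_force: [0.1, -0.1, 0.6]
finger_gap: 43.1
finger_force: 10.0
```

View pics/g1c.png

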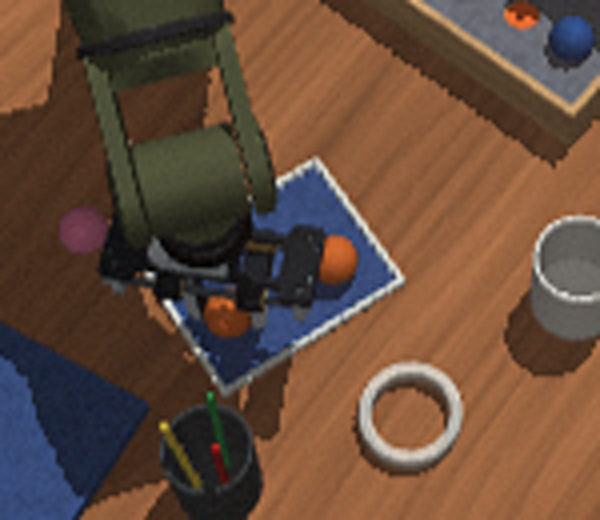

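The scene crop shows the ball at (225,318) between the fingers (gap 43 mm), the other orange ball free at (335,260), and the gripper body long along the closing line, as assumed.

```bash
python3 -m creep '[[-0.5,[0,0,-3],0],[-0.5,[0,0,-7],0],[-0.5,[0,0,-11.5],0],[-0.5,[0,0,-11.5],0],[-0.5,[0,0,-11.5],0]]'; python3 go.py 430.2 53.1 147 116.5
```

```text
clock: 3.15
eef_pos: [520.6, -362.2, 147.0]
eef_rot: [3.141, 0.001, 2.033]
wrist_force: [-0.5, 0.2, -1.4]
finger_gap: 43.4
finger_force: 10.0
pos [ 520.6 -362.2  147. ] [3.141e+00 1.000e-03 2.033e+00] gap 43.442860922224384 t 3.15 row [41.21 10.42 -0.05] -0.01
```

```bash
python3 -m creep '[[-0.5,[3.5,0.9,0],0],[-0.5,[8,2,0],0],[-0.5,[12.4,3.1,0],0],[-0.5,[16.8,4.2,0],0],[-0.5,[21.2,5.3,0],0],[-0.5,[25.6,6.4,0],0],[-0.5,[30,7.5,0],0],[-0.5,[34.4,8.7,0],0],[-0.5,[38,9.6,0],0],[-0.5,[40.5,10.2,0],0],[-0.5,[41.2,10.4,0],0],[-0.5,[41.2,10.4,0],0]]'; python3 go.py 430.2 53.1 37 116.5
```

```text
clock: 4.35
eef_pos: [429.5, 53.4, 145.6]
eef_rot: [-3.14, -0.001, 2.034]
wrist_force: [0.2, 0.0, -0.3]
finger_gap: 43.6
finger_force: 10.0
pos [429.5  53.4 145.6] [-3.140e+00 -1.000e-03  2.034e+00] gap 43.586016113490814 t 4.35 row [-0.07  0.07 10.86] 0.01
```

```bash
python3 -m creep '[[-0.5,[0,0,3],0],[-0.5,[0,0,6],0],[-0.5,[0,0,8.5],0],[-0.5,[0,0,10],0],[-0.5,[0,0,10.7],0],[-0.5,[0,0,10.9],0],[-0.5,[0,0,10.9],0],[-0.5,[0,0,10.9],0]]'; python3 go.py 430.2 53.1 36 116.5
```

```text
clock: 5.15
eef_pos: [430.2, 52.8, 37.9]
eef_rot: [3.141, 0.0, 2.033]
wrist_force: [0.0, -0.4, -0.4]
finger_gap: 43.6
finger_force: 10.0
pos [430.2  52.8  37.9] [3.141 0.    2.033] gap 43.63595356118652 t 5.15 row [0.03 0.02 0.19] -0.01
```

```bash
python3 -m creep '[[-0.5,[0,0,0.2],0],[-0.5,[0,0,0.2],0],[0.0,[0,0,0.2],0],[0.1,[0,0,0.2],0],[0.15,[0,0,0.2],0],[0.15,[0,0,0.2],0],[0.15,[0,0,0.2],0],[0.15,[0,0,-2],0],[0.15,[0,0,-5],0],[0.15,[0,0,-9],0],[0.15,[0,0,-11],0],[0.15,[0,0,-11],0]]'; python3 go.py 562.3 -270.3 147 116.5
```

```text
clock: 6.35
eef_pos: [431.1, 53.1, 149.9]
eef_rot: [3.137, 0.002, 2.033]
wrist_force: [0.4, -0.5, 0.1]
finger_gap: 54.3
finger_force: 0.0
pos [431.1  53.1 149.9] [3.137e+00 2.000e-03 2.033e+00] gap 54.31147864668857 t 6.35 row [-34.8   -2.67   0.34] -0.01
```

```bash
python3 -m creep '[[0.15,[-3.5,-0.3,0],0],[0.15,[-8,-0.6,0],0],[0.5,[-12.8,-1,0.1],0],[1,[-17.6,-1.3,0.2],0],[1,[-22.4,-1.7,0.2],0],[1,[-27,-2.1,0.3],0],[1,[-31,-2.4,0.3],0],[1,[-34,-2.6,0.3],0],[1,[-34.8,-2.7,0.3],0],[1,[-34.8,-2.7,0.3],0],[1,[-34.8,-2.7,0.3],0],[1,[-34.8,-2.7,0.3],0]]'
python3 - <<'E'
from h import *
s=snap('scene');t=snap('top')
f=lambda L,b:[(x[0],x[1][4]) for x in L if b[0]<x[0][0]<b[2] and b[1]<x[0][1]<b[3]]
for n,im,b in(('scene',s,(240,170,370,290)),('top',t,(285,170,450,260))):
    for c,h in(('or',(4,20)),('bl',(100,125))):
        for x in f(blobs(im,*h,120,60,40),b): print(n,c,x,onz(n,*x[0],27 if c=='or' and (x[0][1]>240 if n=='scene' else x[0][0]>350) else 31).round(1))
E
python3 go.py 562.3 -270.3 31.5 116.5
```

```text
clock: 7.55
eef_pos: [560.8, -269.3, 144.4]
eef_rot: [-3.141, -0.0, 2.034]
wrist_force: [-0.2, -0.6, 1.0]
finger_gap: 94.0
finger_force: 0.0
scene or ([260.6, 235.2], 60460) [ 455.5 -204.7   31. ]
scene or ([351.5, 172.4], 177) [577.2 228.2  31. ]
scene or ([337.0, 181.0], 40) [552.7 159.8  31. ]
scene or ([296.2, 184.3], 101) [430.1  53.4  31. ]
scene or ([256.6, 194.2], 289) [331.7 -73.   31. ]
scene or ([348.6, 193.5], 60) [621.9 137.   31. ]
scene or ([320.0, 203.1], 49) [555.8  36.3  31. ]
scene or ([279.6, 234.4], 62) [ 510.6 -161.6   31. ]
scene or ([272.9, 264.6], 113) [ 562.8 -270.5   27. ]
scene bl ([308.3, 192.1], 86) [490.   51.3  31. ]
scene bl ([332.7, 208.9], 88) [610.   43.1  31. ]
scene bl ([257.9, 265.6], 1188) [ 522.9 -305.6   31. ]
top or ([291.0, 219.4], 99756) [503.5  76.1  31. ]
top or ([301.6, 204.5], 114) [547.6  44.4  31. ]
top or ([298.7, 244.3], 171) [429.8  53.8  31. ]
top bl ([302.3, 183.9], 153) [609.8  41.9  31. ]
top bl ([395.7, 196.2], 71) [ 569.1 -236.6   31. ]
top bl ([299.9, 223.7], 160) [490.4  49.8  31. ]
pos [ 560.9 -269.6  144.7] [3.141 0.    2.034] gap 93.67153800180364 t 7.65 row [-0.12  0.09 11.32] 0.01
```

Ball one is seated at (430,53.5) with its centre at the seated height. Ball a has not moved.

```bash
python3 -m creep '[[1,[-0.1,0.1,4],0],[1,[-0.1,0.1,8],0],[1,[-0.1,0.1,10.3],0],[1,[-0.1,0.1,11.3],0],[1,[-0.1,0.1,11.3],0],[-0.2,[-0.1,0.1,11.3],0],[-0.2,[-0.1,0.1,11.3],0],[-0.5,[-0.1,0.1,11.3],0],[-0.5,[-0.1,0.1,11.3],0],[-0.5,[-0.1,0.1,11.3],0],[-0.5,[-0.1,0.1,11.3],0],[-0.5,[-0.1,0.1,11.3],0]]' 10 && python3 -m creep '[[-0.5,[0,0,-3],0],[-0.5,[0,0,-7],0],[-0.5,[0,0,-11.5],0],[-0.5,[0,0,-11.5],0],[-0.5,[0,0,-11.5],0]]'; python3 go.py 549.9 45.8 147 116.5
```

```text
clock: 8.85
eef_pos: [562.3, -270.9, 31.5]
eef_rot: [3.142, 0.0, 2.033]
wrist_force: [0.1, 0.5, 0.0]
finger_gap: 43.2
finger_force: 10.0
clock: 9.35
eef_pos: [562.4, -271.0, 147.0]
eef_rot: [3.141, 0.001, 2.033]
wrist_force: [-0.3, 0.9, -0.1]
finger_gap: 43.4
finger_force: 10.0
pos [ 562.4 -271.   147. ] [3.141e+00 1.000e-03 2.033e+00] gap 43.378616214278146 t 9.35 row [ 2.892e+01  1.300e+01 -2.000e-02] -0.01
```

```bash
python3 -m creep '[[-0.5,[3,1.4,0],0],[-0.5,[7,3.1,0],0],[-0.5,[11,5,0],0],[-0.5,[15,6.7,0],0],[-0.5,[19,8.5,0],0],[-0.5,[23,10.3,0],0],[-0.5,[26.5,11.9,0],0],[-0.5,[28.3,12.7,0],0],[-0.5,[28.9,13,0],0],[-0.5,[28.9,13,0],0],[-0.5,[28.9,13,0],0],[-0.5,[28.9,13,0],0]]'; python3 go.py 549.9 45.8 37.5 116.5
```

```text
clock: 10.55
eef_pos: [549.8, 44.5, 146.1]
eef_rot: [-3.141, -0.0, 2.031]
wrist_force: [0.7, -0.9, -0.4]
finger_gap: 43.2
finger_force: 10.0
pos [549.8  44.5 146.1] [-3.141 -0.     2.031] gap 43.17177739886551 t 10.55 row [ 0.11  0.07 10.86] -0.02
```

```bash
python3 -m creep '[[-0.5,[0,0,3],0],[-0.5,[0,0,6],0],[-0.5,[0,0,8.5],0],[-0.5,[0,0,10],0],[-0.5,[0,0,10.7],0],[-0.5,[0,0,10.9],0],[-0.5,[0,0,10.9],0],[-0.5,[0,0,10.9],0]]'; python3 go.py 549.9 45.8 36 116.5
```

```text
clock: 11.35
eef_pos: [550.2, 45.6, 38.3]
eef_rot: [3.141, 0.0, 2.033]
wrist_force: [-0.3, 0.0, -0.6]
finger_gap: 43.5
finger_force: 10.0
pos [550.2  45.6  38.3] [3.141 0.    2.033] gap 43.479441709835314 t 11.35 row [ 0.03 -0.02  0.23] -0.01
```

```bash
python3 -m creep '[[-0.5,[0,0,0.2],0],[-0.5,[0,0,0.2],0],[0.0,[0,0,0.2],0],[0.08,[0,0,0.2],0],[0.08,[0,0,0.2],0],[0.08,[0,0,0.2],0],[0.08,[0,0,0.2],0],[0.08,[0,0,-2],0],[0.08,[0,0,-5],0],[0.08,[0,0,-9],0],[0.08,[0,0,-11],0],[0.08,[0,0,-11],0]]'; python3 go.py 540 0 320 86.5
```

```text
clock: 12.55
eef_pos: [550.9, 45.7, 150.3]
eef_rot: [3.137, 0.002, 2.033]
wrist_force: [-0.5, -0.3, 0.0]
finger_gap: 50.9
finger_force: 0.0
pos [550.9  45.7 150.3] [3.137e+00 2.000e-03 2.033e+00] gap 50.88502041593772 t 12.55 row [ -3.64  -2.94 -16.97] 5.99
```

```bash
python3 -m creep '[[0.08,[-0.5,-0.5,-3],0],[0.5,[-1.2,-1,-7],1],[1,[-2.4,-2,-12],2.5],[1,[-3.6,-2.9,-16],4],[1,[-3.6,-2.9,-17],5.5],[1,[-3.6,-2.9,-17],6],[1,[-3.6,-2.9,-17],6],[1,[-3.6,-2.9,-17],6],[1,[-3.6,-2.9,-17],6]]'
python3 - <<'E'
from h import *
s=snap('scene','s3.png');t=snap('top','t3.png')
cv2.imwrite('pics/c3.png',np.hstack([cv2.resize(s[110:260,240:390],(400,400),interpolation=2),cv2.resize(t[130:280,230:380],(400,400),interpolation=2)])[:,:,::-1])
E
python3 go.py 526.7 157.2 315 86.5
```

```text
clock: 13.45
eef_pos: [539.8, 0.6, 316.6]
eef_rot: [-3.14, 0.0, 1.511]
wrist_force: [0.3, -0.6, 0.1]
finger_gap: 94.0
finger_force: 0.0
pos [539.9   0.6 316.9] [-3.141 -0.     1.51 ] gap 93.8626366152837 t 13.55 row [15.55 -2.26  0.2 ] 0.0
```

View pics/c3.png

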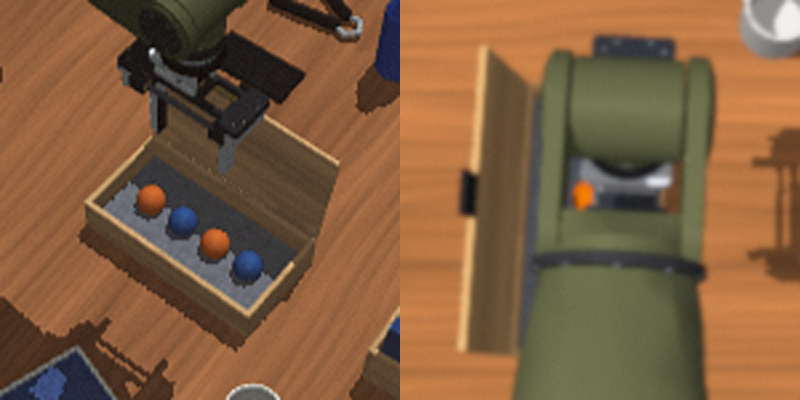

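The scene half shows all four balls seated: orange, blue, orange, blue along (150,198) to (248,266). The tab is in the top half at (467,193).

```bash
python3 -m creep '[[1,[3,-0.4,0],0],[1,[7,-1,0],0],[1,[11,-1.6,0],0],[1,[14,-2,0],0],[1,[15.5,-2.3,0.2],0],[1,[15.5,-2.3,0.2],0],[1,[15.5,-2.3,0.2],0],[1,[15.5,-2.3,0.2],0],[1,[15.5,-2.3,0.2],0]]'
python3 go.py 526.7 157.2 241 86.5; python3 - <<'E'
from h import *
t=snap('top'); b=(240,185,272,220)
c=t[b[1]:b[3],b[0]:b[2]].max(2); cv2.imwrite('pics/t4.png',cv2.resize(np.hstack([t[150:250,200:320],snap('scene')[90:190,270:390]]),None,fx=3.3,fy=3.3,interpolation=2)[:,:,::-1])
E
```

```text
clock: 14.45
eef_pos: [526.7, 155.6, 315.5]
eef_rot: [3.141, 0.0, 1.508]
wrist_force: [0.2, -0.2, -0.6]
finger_gap: 94.1
finger_force: 0.0
pos [526.7 155.6 315.5] [3.141 0.    1.508] gap 94.1305819821459 t 14.45 row [ 0.16 -0.01  7.45] -0.02
```

View pics/t4.png

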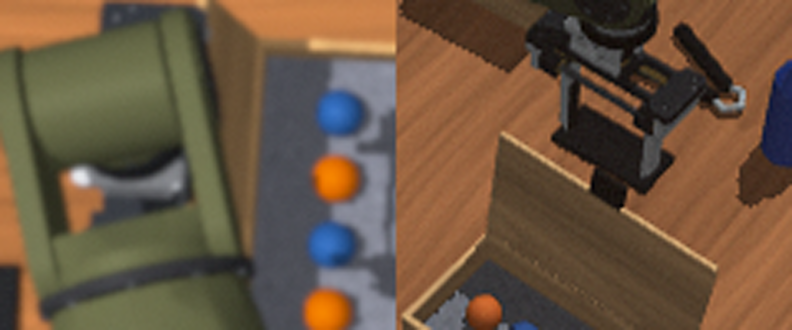

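The fingers are above the tab at (607,188) in the right half, one on either side. The larger dark rectangle behind it is the phone on the desk.

```bash
python3 -m creep '[[1,[0.1,0,2.5],0],[1,[0.1,0,5],0],[1,[0.1,0,6.7],0],[1,[0.1,0,7.4],0],[1,[0.1,0,7.4],0],[0.2,[0.1,0,7.4],0],[0.2,[0.1,0,7.4],0],[-0.5,[0.1,0,7.4],0],[-0.5,[0.1,0,7.4],0],[-0.5,[0.1,0,7.4],0],[-0.5,[0.1,0,7.4],0],[-0.5,[0.1,0,7.4],0]]' 15
python3 - <<'E'
from h import *
s=manip.read_state(); p=s['eef_pos']; th=np.radians(86.5);cx=np.array([np.cos(th),np.sin(th),0]);c=np.array([520,47.6,0])
M=R.from_euler('xyz',s['eef_rot']).as_matrix(); print(p,s['moment'],s['wrist_force'])
# pad contact point travels on a circle about the hinge, keeping its radius: TCP 7 above tab centre
hinge=c+79*cx+[0,0,64]; t=hinge+cx*30.8+[0,0,170.2]; off=p-t; print('off',off)
for a in np.r_[np.arange(1.70,1.0,-.05),1.047]:
    q=hinge-173*np.cos(a)*cx+[0,0,173*np.sin(a)]
    print(round(a,3),(M.T@(q-t)/10).round(2))
E
```

```text
clock: 15.75
eef_pos: [529.3, 157.0, 241.6]
eef_rot: [3.134, 0.0, 1.508]
wrist_force: [29.6, -3.9, -11.2]
finger_gap: 45.8
finger_force: 15.0
[529.29946217 157.01665297 241.59702822] [-0.59702027 -5.36728965 -0.07462486] [ 29.57028232  -3.8612927  -11.17909484]
off [ 2.59633253 -0.1785479   7.39702822]
1.7 [-0.85  0.   -0.14]
1.65 [-1.71  0.   -0.23]
1.6 [-2.57  0.01 -0.27]
1.55 [-3.44  0.01 -0.28]
1.5 [-4.3   0.01 -0.24]
1.45 [-5.16  0.01 -0.15]
1.4 [-6.02  0.01 -0.03]
1.35 [-6.87  0.01  0.14]
1.3 [-7.71  0.01  0.35]
1.25 [-8.53  0.01  0.6 ]
1.2 [-9.35  0.01  0.9 ]
1.15 [-10.15   0.     1.23]
1.1 [-10.93   0.     1.6 ]
1.05 [-11.69  -0.     2.02]
1.047 [-11.73  -0.     2.04]
```

The tab sits a little toward +x of the grip centre, giving 30 N sideways, so I'll ease that off first.

```bash
python3 -m creep '[[-0.5,[0,0.15,0],0],[-0.5,[0,0.3,0],0],[-0.5,[0,0.3,0],0],[-0.5,[0,0.3,0],0]]'; python3 -c "
from h import *
s=manip.read_state();print(s['moment'],s['wrist_force'])
im=snap('scene');cv2.imwrite('pics/s5.png',cv2.resize(im[90:190,290:390],(600,600),interpolation=2)[:,:,::-1])"
```

```text
clock: 16.15
eef_pos: [530.4, 157.3, 241.5]
eef_rot: [3.139, -0.0, 1.509]
wrist_force: [9.7, -1.4, -3.5]
finger_gap: 43.8
finger_force: 15.0
[-0.2040389  -1.86554527 -0.04030512] [ 9.68129913 -1.38205819 -3.48341944]
```

View pics/s5.png

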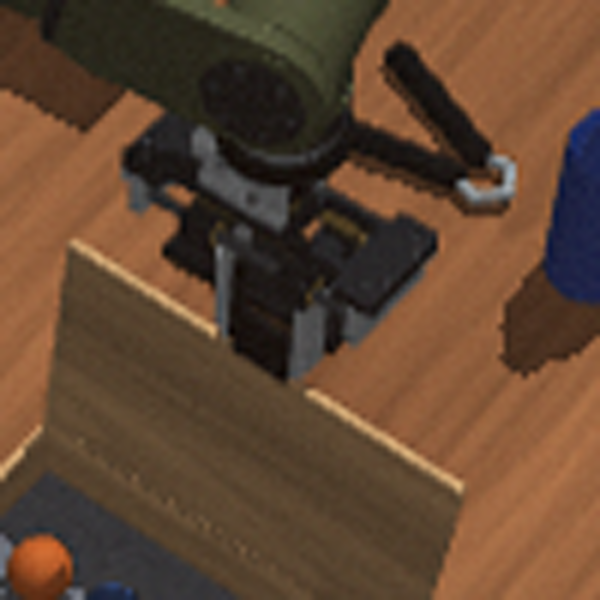

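The crop shows the fingers clamping both sides of the tab at about (265,320), above the lid's edge. Next I'll centre by another 1.5 mm and start along the arc.

```bash
python3 -m creep '[[-0.5,[0,0.15,0],0],[-0.5,[0,0.15,0],0],[-0.5,[0,0.15,0],0]]' && python3 -m creep '[[-0.5,[-0.4,0,-0.07],0],[-0.5,[-0.85,0,-0.14],0],[-0.5,[-1.3,0,-0.18],0],[-0.5,[-1.71,0,-0.23],0],[-0.5,[-2.15,0,-0.25],0],[-0.5,[-2.57,0,-0.27],0],[-0.5,[-3,0,-0.28],0],[-0.5,[-3.44,0,-0.28],0],[-0.5,[-3.44,0,-0.28],0]]'; python3 -c "
from h import *
s=manip.read_state();print(s['moment'],s['wrist_force'])"
```

```text
clock: 16.5
eef_pos: [530.6, 157.5, 241.4]
eef_rot: [-3.14, 0.0, 1.509]
wrist_force: [-5.9, 0.0, 1.7]
finger_gap: 43.5
finger_force: 15.0
clock: 17.4
eef_pos: [528.3, 122.7, 244.1]
eef_rot: [-3.14, -0.0, 1.509]
wrist_force: [-7.4, 0.5, 1.4]
finger_gap: 43.7
finger_force: 15.0
[0.16805251 1.11759407 0.05830635] [-7.43066202  0.50880479  1.37314422]
```

```bash
python3 -m creep '[[-0.5,[-0.86,-0.05,0.04],0],[-0.5,[-1.72,-0.05,0.13],0],[-0.5,[-2.58,-0.05,0.25],0],[-0.5,[-3.43,-0.05,0.42],0],[-0.5,[-4.27,-0.05,0.63],0],[-0.5,[-5.09,-0.05,0.88],0],[-0.5,[-5.91,-0.05,1.18],0],[-0.5,[-6.71,-0.05,1.51],0],[-0.5,[-7.49,-0.05,1.88],0],[-0.5,[-8.25,-0.05,2.3],0],[-0.5,[-8.25,-0.05,2.3],0],[-0.5,[-8.25,-0.05,2.3],0]]'
python3 - <<'E'
from h import *
s=manip.read_state();print(s['eef_pos'],s['moment'],s['wrist_force'])
a=snap('scene');t=snap('top')
cv2.imwrite('pics/f6.png',np.hstack([cv2.resize(a[90:250,250:410],(400,400),interpolation=2),cv2.resize(t[130:290,220:380],(400,400),interpolation=2)])[:,:,::-1])
E
```

```text
clock: 18.6
eef_pos: [522.8, 39.5, 221.1]
eef_rot: [-3.14, 0.001, 1.508]
wrist_force: [-6.7, -2.8, 2.5]
finger_gap: 44.1
finger_force: 15.0
[522.84275578  39.48976276 221.1097826 ] [-0.52087484  1.15382983  0.05231889] [-6.68866246 -2.77362338  2.5044858 ]
```

View pics/f6.png

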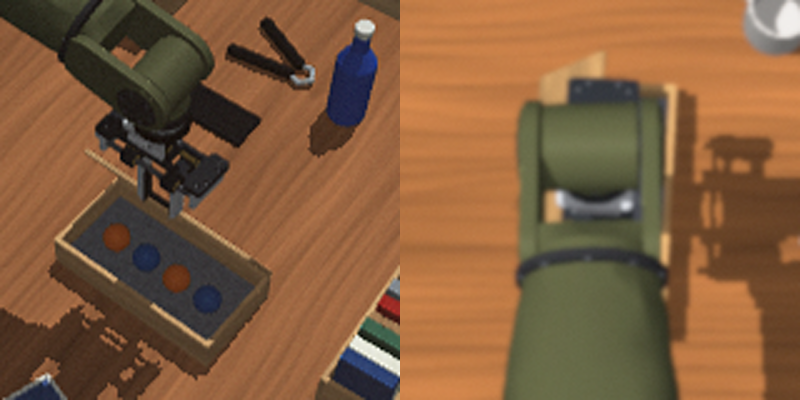

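The lid is held forward over the seated balls: its far edge in the top half runs (540,80) to (605,55), and the balls are in the scene half at (117,237) to (207,299). Next I'll check the angle from the lid's free far corner.

```bash
python3 - <<'E'
from h import *
th=np.radians(86.5);cx=np.array([np.cos(th),np.sin(th),0]);cy=np.array([-cx[1],cx[0],0]);h=np.array([520,47.6,64])+79*cx
for a in(50,55,60,65,70):
    r=np.radians(a); d=-np.cos(r)*cx+[0,0,np.sin(r)]; n=np.sin(r)*cx+[0,0,np.cos(r)]
    f=lambda c,s,y:proj(c,h+158*d+s*4*n+cy*y).round(1)
    print(a,'top far',f('top',1,-150),f('top',-1,-150),'scene left',f('scene',1,150),f('scene',-1,150))
t=snap('top')[148:172,268:312]; s=snap('scene')[140:165,278:300]
cv2.imwrite('pics/t7.png',np.hstack([cv2.resize(t,(440,240),interpolation=0),cv2.resize(s,(220,240),interpolation=0)])[:,:,::-1])
E
```

```text
50 top far [308.7 152.1] [311.  152.7] scene left [279.4 155.8] [278.4 157.7]
55 top far [304.5 151.2] [307.  151.7] scene left [281.3 152.5] [280.2 154.4]
60 top far [300.  150.4] [302.6 150.8] scene left [283.3 149.4] [282.1 151.2]
65 top far [295.2 149.6] [298. 150.] scene left [285.4 146.3] [284.2 148.1]
70 top far [290.3 148.9] [293.2 149.3] scene left [287.6 143.3] [286.3 145. ]
```

View pics/t7.png

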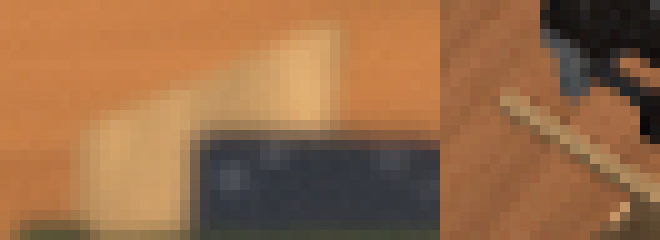

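The corner is at top px (302,150.5) and scene px (284,149.6), which puts the lid at 60–61°. One short hold to confirm it is steady, then hand in.

```bash
python3 -m creep '[[-0.5,[0,0,0],0],[-0.5,[0,0,0],0],[-0.5,[0,0,0],0],[-0.5,[0,0,0],0],[-0.5,[0,0,0],0]]' && python3 -c "
from cell import manip
print(manip.sign_off())"
```

```text
clock: 19.3
eef_pos: [522.9, 39.6, 221.2]
eef_rot: [-3.141, 0.001, 1.509]
wrist_force: [-7.3, -1.6, 3.5]
finger_gap: 43.7
finger_force: 15.0
the job is handed in; nothing more can be done
None
```

I handed the job in at 19.3 s: both orange balls are in the wells with the orange pads, the blue balls are still seated, and the gripper is holding the lid by its tab at about 60–61° from closed, measured from the camera images.

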